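# Set the cat feeder's portion gate with the play wound out

### The arm

A 6-joint arm with a two-finger parallel gripper is mounted at the origin on the work surface. World frame = base frame: x ahead of the robot, y to its left, z up, the work surface at z = 0. Lengths are in mm, angles in rad, forces in N, time in s.
With the tool pointing down it reaches from about 350 to 775 mm from the base axis. Payload 7.3 kg.
Tool frame: the origin (TCP) lies at the very end of the fingers, on their centre line; the grasp point (between the pads) lies 19 mm behind it; z points along the fingers, y is the line along which they close (so a half turn about z gives the same grasp; the last joint's range is limited). The gripper opens to 92 mm and grips with 3 to 60 N. Pads are 19 mm wide; open, the fingers measure 130 mm over their backs; the gripper's body (75 mm by 190 mm) begins 47 mm behind the grasp point.
Start: joints at [1.108, 0.342, 1.524, -0, 1.275, -0.146], TCP at [163.537, 498.899, 226.741] pointing down, gripper open.
Joint ranges: [-2.53, 2.53], [-0.77, 2.02], [0.04, 2.7], [-1, 4.14], [0.28, 2.66], [-3.11, 3.11]. Speed limits (rad/s): [2.57, 2.57, 3.14, 3.14, 3.14, 3.14].

### API

Orientations are given as [roll, pitch, yaw] about the fixed x, y, z axes, in that order (R = Rz(yaw) Ry(pitch) Rx(roll)).
In Python, from plant import * gives the robot as it stands.
- The arm moves only by the tool arm_command, never from a script. Its arguments are lists of equal length, an entry for each row: "gripper": the finger opening in mm, from 0 to 91.8; "dp": the shift along the tool's x, y, z in units of 25 mm (1.0 is 25 mm), a list of three; "twist": the turn about the tool's z in units of 5 degrees (1.0 is 5 degrees). A call has exactly 5 rows; each row shifts and turns the commanded pose from where the row before left it, along the tool's axes as they then stand; what a row does not reach is not made up. A row lasts 1/8 s, in which the tool goes at most 62.5 mm and 10.7 degrees, less where a joint would pass 70% of its speed; a pose out of reach is approached as far as the arm can. A call is refused whole if a number of a shift passes 1 or a number of a turn 1, either way. A call with a gripper value outside its range is refused whole. The fingers move at their own pace and stop on an object; the grip force is fixed at half the most. Time passes only in rows, so rows that do not move let the fingers close, or fill a call up. It gives the time, the measured TCP pose, the force, the opening and the grip force at its end, in the units of the state.
- get_obs(): the state, without advancing time (a new reading comes with each control period).
- capture(name): name is "side" or "top" or "wrist"; returns the picture (420x560x3 uint8, red, green, blue); there is no depth.
- get_calibration(name): a dict with "mtx" (3x3 intrinsics, pixels), "position" and "attitude" of the camera in the world; the wrist camera has in their place "mount" (4x4, takes a point from camera to tool coordinates, whose origin is the TCP and whose axes are the flange's). Camera axes: x right, y down, z forward; pixel columns grow to the right and rows downward; lengths in mm; the calibration is good to about 2 mm. A picture is of the moment at which its call begins: read the wrist's pose just before it. get_calibration takes no time and is no camera call.
- close_job(): hands the job in; it is judged then, once.
The state is a dict: "time": time; "joint_positions": joint angles; "dq": joint speeds; "tau": joint torques, N m; "tool_pos": TCP position; "tcp_rot": TCP orientation; "contact_force": force on the tool from outside, world axes, zero at the start; "moment": the same for the moment, N m; "grip_width": finger opening in mm; "finger_force": force on a finger pad.
Only numpy, scipy, OpenCV 4.12 (cv2) and the standard library are available. Lean on these libraries where they do the work, as an engineer would, in place of code of your own. Each camera call takes 0.05 s, during which the arm holds its last target. There are 200 camera calls.

### The job

Use the crank to set the portion gate on the white feeder to the forked clip: the screw has play, so first wind the gate towards the crank until its pointer is well past the clip (a centimetre or so), then wind it back until the pointer stands between the two prongs, and let go. Then prove that it holds: with shut fingers push the gate's rubber bumper gently towards the crank, about 8 newtons for half a second and never as much as 15. Leave the pointer between the prongs and the other things on the console where they are.

Things in the scene. Friction and masses are not known exactly. Their poses are not given: they have to be found in the camera images.
- feeder: White plastic feeder, fixed: drawer organiser 130 (x) x 310 (y) x 70 mm high. Origin: centre of underside; y runs from the crank end (-y) to the gate end (+y), z up. On its top two walls 12 mm high (at x -34 and +34) flank a trough, in which a steel screw along y moves the gate; keep fingertips above 84 mm there; an end wall, 100 mm above the console, stands at y 137 to 145.
- crank_axis (a point): On the vertical axis of the crank (grey disc, radius 46 mm), at the disc's top face, 98 mm up. Clockwise seen from above draws the gate towards the crank (-y), counter-clockwise sends it away: 5 mm of gate per rad. The screw has 6 mm of play (1.2 rad): after a reversal the gate stands until it is taken up. Turning takes 3 to 4 N at the handle; the crank stays where left.
- grip_mid (a point): On the axis of the black crank handle, 124 mm above the console: an upright cylinder, diameter 16, 42 mm tall, its top 140 mm up, standing on the disc 35 mm from the crank axis. It spins freely about itself, so it can be gripped from above and carried round in a circle without turning the gripper.
- gate_top (a point): Middle of the top of the gate, a grey block 56 (x) x 28 (y), top 120 mm up, sliding along feeder y. Friction 2.5 N: within the play a push shifts it; with the play wound out against the push it is a rigid stop. Push it towards the crank on the bumper of its +y face: a black rubber stud, diameter 20, axis along y, centre 98 mm up, standing out 4 to 18 mm from that face, differently each time.
- pointer (a point): Tip of the thin black pointer, 2 mm wide, that sticks out 28 mm from the gate's +x side over the feeder's far edge, 88 mm above the console. Same feeder y as the gate's middle.
- clip_mid (a point): Middle of the gap of a forked dark steel clip, 22 (x) x 15 (y) x 14 mm, fixed on the feeder's far top edge, axes parallel to the feeder's. Its two prongs leave a 7 mm gap along y in which the pointer must stand (within 2.5 mm of this point along y). At the start it lies 12 to 32 mm from the pointer, towards the crank. The pointer passes freely through it.
- canister: Closed charcoal plastic canister with hinged lid, diameter 108, height 130 mm, loose, beyond the crank end. Origin: centre of its underside. Leave alone.
- cat: White ceramic cat figurine, 60 mm across, 112 mm tall, loose, beyond the gate end. Origin: centre of its underside. Leave alone.
- scoop: Coral plastic scoop, 60 x 140 x 32 mm, loose, lying on a thin grey mat behind the feeder. Origin: under the middle of its bowl. Leave alone.

How it is judged (in metres and radians):
On the way, in this order (a step that is already met when the one before it is completed fails the run):
1. the gate is wound past the clip: the pointer at least 5 mm beyond the clip's middle on the crank side (y of pointer in the frame of clip_mid below -0.005 m), for 0.1 s.
2. wound back: the pointer between the prongs (within 2.5 mm of the clip's middle), fingers off the gate (y of pointer in the frame of clip_mid between -0.0025 and 0.0025 m and contact force between the fingers and gate below 0.3 N), for 0.3 s.
3. the fingers, on the side of the gate away from the crank, press it or its bumper with 5 to 11 N while the pointer stays between the prongs (y of pointer in the frame of clip_mid between -0.0025 and 0.0025 m and y of the grasp point in the frame of gate_top above 0.008 m and contact force between the fingers and gate between 5 and 11 N), for 0.35 s.
At the end, for the whole second after the job is handed in: The pointer stands between the clip's prongs (within 2.5 mm of the middle along the feeder) (y of pointer in the frame of clip_mid between -0.0025 and 0.0025 m); the robot touches nothing.
It fails at once if the gate is pressed by the robot harder than 15 N (contact force between the arm and gate above 15 N).
It fails at once if the gate is pressed by the fingers harder than 15 N (contact force between the fingers and gate above 15 N).
It fails at once if a bystander (canister, cat or scoop) is moved by more than 15 mm (distance of any of canister, cat, scoop from where it was at the start of the episode above 0.015 m).
It also fails if it takes over 67 s, if anything falls off the work surface, if the arm or the gripper's body presses on something with over 40 N, if the wrist force passes 120 N, or if a joint passes its speed limit or range.

## Working session

There is one attempt and no reset: what is moved stays moved. The work goes in short steps, Python scripts to look and compute and a tool call to move; the robot and the scene stay as the last step left them, time stands still between calls to the robot, and variables do not carry over. Pictures are saved under pics/ and viewed, at most 12 in all, crops included, and the job is handed in when it is done.

Besides the shell and the picture viewer there is one more tool, called as name([rows], argument=value, ...), one row to a line, values as JSON. arm_command: Moves the arm, as the interface text tells. Its arguments: {"type":"object","properties":{"gripper":{"type":"array"},"dp":{"type":"array"},"twist":{"type":"array"}},"required":["gripper","dp","twist"]}

```bash
mkdir -p pics
cat > h.py <<'E'
from plant import *
import numpy as np, cv2
from scipy.spatial.transform import Rotation as R
np.set_printoptions(suppress=True,precision=2)
def save(n,f):
    im=capture(n); cv2.imwrite('pics/'+f,im[:,:,::-1]); return im
E
python3 - <<'E'
from h import *
o=get_obs(); print(o)
for n in ("side","top","wrist"): print(n,get_calibration(n)); save(n,n+'0.png')
E
```

```text
{'time': 0.0, 'joint_positions': array([ 1.11,  0.34,  1.53, -0.  ,  1.28, -0.15]), 'dq': array([ 0.,  0.,  0., -0., -0.,  0.]), 'tau': array([  0.  , -43.12, -24.42,   0.07,   0.06,  -0.  ]), 'tool_pos': array([163.35, 498.52, 226.05]), 'tcp_rot': array([-3.14, -0.  ,  2.82]), 'contact_force': array([-0.02, -0.46,  0.13]), 'moment': array([-0.02,  0.  , -0.  ]), 'finger_force': 0.0, 'grip_width': 92.02844527646272}
side {'mtx': array([[542.68,   0.  , 289.87],
       [  0.  , 542.68, 208.71],
       [  0.  ,   0.  ,   1.  ]]), 'position': array([ 344.83, -916.47,  759.46]), 'attitude': array([-2.17,  0.01, -0.29])}
top {'mtx': array([[504.79,   0.  , 276.8 ],
       [  0.  , 504.79, 218.53],
       [  0.  ,   0.  ,   1.  ]]), 'position': array([ 431.47,   14.6 , 1337.01]), 'attitude': array([-3.  , -0.  , -1.55])}
wrist {'mtx': array([[292.5 ,   0.  , 278.29],
       [  0.  , 292.5 , 206.15],
       [  0.  ,   0.  ,   1.  ]]), 'mount': array([[   0.  ,   -0.96,   -0.27,   72.94],
       [   1.  ,    0.  ,    0.  ,    0.43],
       [  -0.  ,   -0.27,    0.96, -157.63],
       [   0.  ,    0.  ,    0.  ,    1.  ]])}
```

View pics/top0.png

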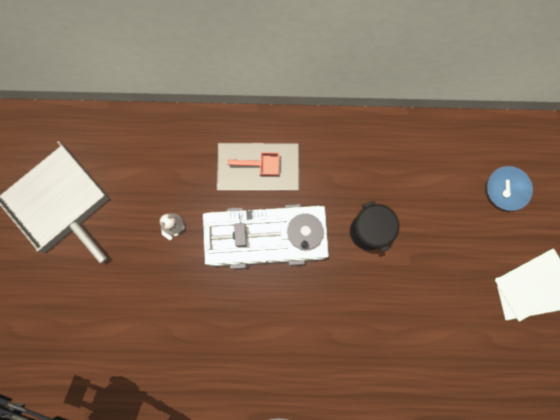

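View pics/side0.png

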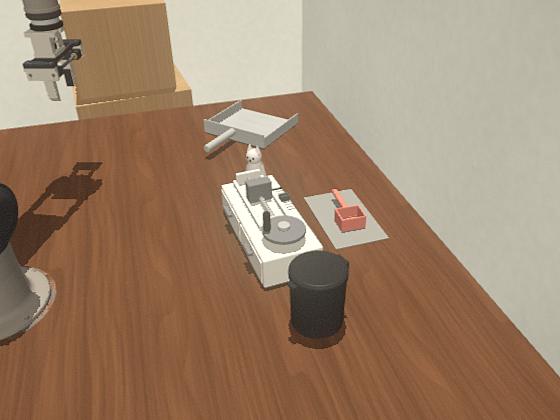

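The top view shows the feeder at about (265,235), the gate at (240,235), the clip at (249,214), the disc at (306,232) and the handle at (305,244). The side view agrees: the handle is on the robot side of the disc, and the canister and cat are clear of both ends.

```bash
cat >> h.py <<'E'
def pose(n):
    c=get_calibration(n)
    if n!='wrist': return c['mtx'],R.from_euler('xyz',c['attitude']).as_matrix(),np.array(c['position'])
    o=get_obs(); T=np.eye(4); T[:3,:3]=R.from_euler('xyz',o['tcp_rot']).as_matrix(); T[:3,3]=o['tool_pos']
    M=T@c['mount']; return c['mtx'],M[:3,:3],M[:3,3]
def ray(P,uv,z):
    K,A,p=P; d=A@np.linalg.solve(K,[uv[0],uv[1],1.]); return p+d*(z-p[2])/d[2]
def proj(P,X):
    K,A,p=P; q=K@(A.T@(np.array(X)-p)); return q[:2]/q[2]
E
python3 - <<'E'
from h import *
im=cv2.imread('pics/top0.png'); P=pose('top')
cv2.imwrite('pics/c1.png',cv2.resize(im[195:275,195:335],None,fx=5.6,fy=5.6,interpolation=cv2.INTER_CUBIC))
for n,uv,z in [('feeder',(265,235),70),('disc',(306,232),98),('handle',(305,244),140),('gate',(240,235),120),('clip',(249,214),84),('ptr',(239,213),88)]: print(n,ray(P,uv,z))
E
```

```text
feeder [573.08  46.99  70.  ]
disc [579.64 -54.82  98.  ]
handle [545.83 -50.48 140.  ]
gate [566.16 106.31 120.  ]
clip [623.66  88.15  84.  ]
ptr [625.03 113.03  88.  ]
```

View pics/c1.png

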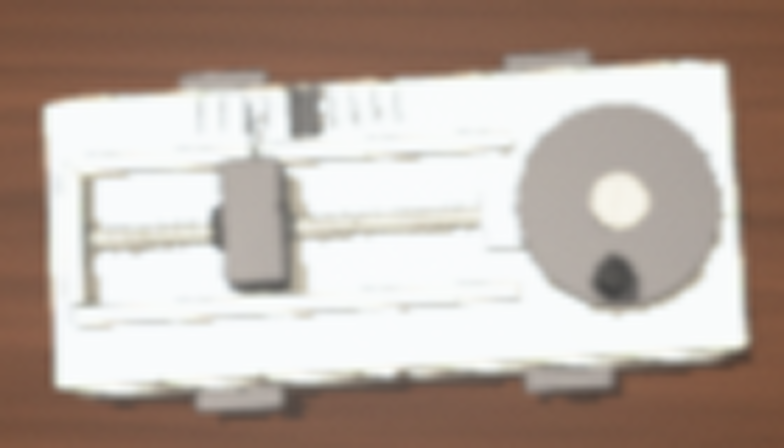

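Run:
```python
from h import *
yaw=2.82; p=np.array([163.4,498.5]); g=np.array([570,-20.])
for i in range(25):
    A=np.array([[np.cos(yaw),np.sin(yaw)],[np.sin(yaw),-np.cos(yaw)]])
    d=(g-p)/(25-i); l=np.round(A@d/25,2); print(i,l.tolist()); p=p+A.T@l*25
    if i<13: yaw-=np.radians(5)
print(p,yaw)
```

```text
0 [-0.88, -0.58]
1 [-0.93, -0.5]
2 [-0.97, -0.42]
3 [-1.0, -0.33]
4 [-1.03, -0.25]
5 [-1.04, -0.16]
6 [-1.05, -0.06]
7 [-1.05, 0.03]
8 [-1.05, 0.12]
9 [-1.03, 0.21]
10 [-1.01, 0.3]
11 [-0.98, 0.39]
12 [-0.94, 0.47]
13 [-0.9, 0.55]
14 [-0.9, 0.55]
15 [-0.9, 0.55]
16 [-0.9, 0.55]
17 [-0.9, 0.55]
18 [-0.9, 0.55]
19 [-0.9, 0.55]
20 [-0.9, 0.55]
21 [-0.9, 0.55]
22 [-0.9, 0.55]
23 [-0.9, 0.55]
24 [-0.89, 0.56]
[570.04 -19.92] 1.685535986203687
```

arm_command([
  [-0.9,-0.6,0],
  [-0.9,-0.5,0],
  [-1,-0.4,0],
  [-1,-0.3,0],
  [-1,-0.2,0],
], gripper=[91,91,91,91,91], twist=[1,1,1,1,1])

```text
time: 0.78
tool_pos: [247.1, 396.5, 226.5]
tcp_rot: [-3.141, -0.0, 2.386]
contact_force: [0.1, -0.3, 0.1]
grip_width: 91.1
finger_force: 0.0
```

arm_command([
  [-1,-0.2,0],
  [-1,-0.1,0],
  [-1,0,0],
  [-1,0.1,0],
  [-1,0.2,0],
], gripper=[91,91,91,91,91], twist=[1,1,1,1,1])

```text
time: 1.4
tool_pos: [322.7, 295.6, 226.6]
tcp_rot: [-3.141, 0.0, 1.949]
contact_force: [-0.6, 0.0, 0.4]
grip_width: 90.8
finger_force: 0.0
```

arm_command([
  [-1,0.3,0],
  [-1,0.4,0],
  [-0.9,0.5,0],
  [-0.9,0.5,0],
  [-0.9,0.6,0],
], gripper=[91,91,91,91,91], twist=[1,1,1,0,0])

```text
time: 2.02
tool_pos: [405.3, 193.3, 226.5]
tcp_rot: [-3.141, -0.0, 1.69]
contact_force: [-0.3, -0.3, -0.4]
grip_width: 91.0
finger_force: 0.0
```

arm_command([
  [-0.9,0.5,0],
  [-0.9,0.6,0],
  [-0.9,0.5,0],
  [-0.9,0.6,0],
  [-0.9,0.5,0],
], gripper=[60,60,60,60,60], twist=[0,0,0,0,0])

```text
time: 2.65
tool_pos: [485.9, 89.7, 226.5]
tcp_rot: [-3.141, -0.0, 1.69]
contact_force: [0.1, 0.2, -0.2]
grip_width: 60.1
finger_force: 0.0
```

arm_command([
  [-0.9,0.6,0],
  [-0.9,0.6,0],
  [-0.9,0.5,0],
  [-0.9,0.6,0],
  [-0.9,0.6,0],
], gripper=[40,40,40,40,40], twist=[0,0,0,0,0])

```text
time: 3.28
tool_pos: [571.2, -13.3, 226.4]
tcp_rot: [-3.141, -0.0, 1.69]
contact_force: [-0.2, -0.7, -0.0]
grip_width: 40.1
finger_force: 0.0
```

Run:
```python
from h import *
o=get_obs(); print(o['time'],o['tool_pos'],o['tcp_rot'],o['dq'],o['grip_width'])
P=pose('wrist'); save('wrist','w1.png'); np.save('P1.npy',np.hstack([P[0].ravel(),P[1].ravel(),P[2]]))
```

```text
3.275 [571.23 -13.32 226.38] [-3.14 -0.    1.69] [-0.26  0.26 -0.41  0.    0.15 -0.25] 40.09628495341507
```

View pics/w1.png

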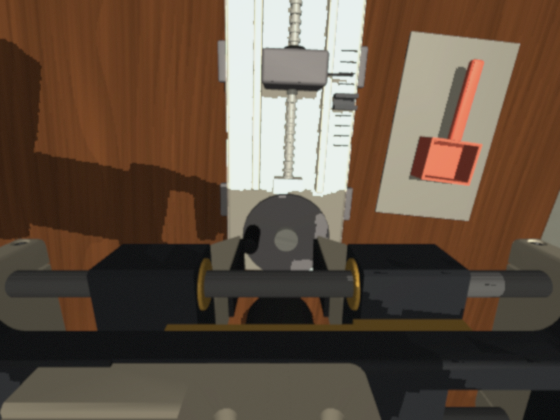

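The wrist view shows the gate at (295,70), the pointer tip near (355,75), the clip at (344,101) and the crank cap at (286,240). The handle is hidden behind the left finger.

Run:
```python
from h import *
im=cv2.imread('pics/top0.png'); P=pose('top')
o=get_obs(); print(o['tool_pos'],o['tcp_rot'],o['dq'])
W=pose('wrist'); w=save('wrist','w2.png')[:,:,::-1]
# disc in top view: grey within window
win=im[208:256,284:328].astype(int); g=win.max(2); 
m=(((g<150)&(win.max(2)-win.min(2)<40))*255).astype(np.uint8)
c=max(cv2.findContours(m,0,2)[0],key=cv2.contourArea); (x,y),r=cv2.minEnclosingCircle(c); print('disc',x+284,y+208,r, ray(P,(x+284,y+208),98))
e=cv2.fitEllipse(cv2.convexHull(c)); print('ell',e,ray(P,(e[0][0]+284,e[0][1]+208),98), 'mm r',e[1][0]/2*(1337-98)/504.8)
dk=(g<65).astype(np.uint8); n,l,s,cc=cv2.connectedComponentsWithStats(dk); i=1+np.argmax(s[1:,4]); print('handle',s[i],cc[i]+[284,208],ray(P,cc[i]+[284,208],132))
for z in(124,140): print(ray(P,cc[i]+[284,208],z))
# feeder outline
m=((im.min(2)>150)*255).astype(np.uint8); m[:200]=0;m[270:]=0;m[:,:195]=0;m[:,335:]=0
c=max(cv2.findContours(m,0,2)[0],key=cv2.contourArea); b=cv2.minAreaRect(c); print(b,[ray(P,q,70)[:2] for q in cv2.boxPoints(b)],ray(P,b[0],70))
print('wrist cap',ray(W,(286,240),100),'gate',ray(W,(295,66),120),'ptr',ray(W,(352,75),88),'clip',ray(W,(344,101),84))
cv2.imwrite('pics/c2.png',cv2.resize(w[20:190,215:385],None,fx=3.4,fy=3.4,interpolation=cv2.INTER_CUBIC))
```

```text
[573.05 -15.89 226.11] [3.14 0.   1.69] [ 0.02 -0.03  0.06  0.   -0.01  0.05]
disc 304.9042549133301 244.54255294799805 4.9256439208984375 [548.5  -52.54  98.  ]
ell ((20.416465759277344, 36.78806686401367), (8.239255905151367, 9.89760971069336), 157.9532012939453) [547.86 -51.35  98.  ] mm r 10.111368924804422Traceback (most recent call last):
  File "<stdin>", line 10, in <module>
    return _wrapfunc(a, 'argmax', axis=axis, out=out, **kwds)
    return bound(*args, **kwds)
ValueError: attempt to get argmax of an empty sequence
```

Run:
```python
from h import *
im=cv2.imread('pics/top0.png'); P=pose('top')
o=get_obs(); print(o['tool_pos'],o['tcp_rot'],o['dq'])
W=pose('wrist'); w=save('wrist','w2.png')[:,:,::-1]; np.savez('W2.npz',K=W[0],A=W[1],p=W[2])
cv2.imwrite('pics/c2.png',cv2.resize(w[20:190,215:385],None,fx=3.4,fy=3.4,interpolation=cv2.INTER_CUBIC))
win=im[208:256,284:328].astype(int); g=win.max(2)
print(g[23,::3],g[::3,21], g[28:45,18:25])
m=((g<200)*255).astype(np.uint8); m[:3]=0
for c in cv2.findContours(m,0,2)[0]:
    if cv2.contourArea(c)>300:
        (x,y),r=cv2.minEnclosingCircle(c); e=cv2.fitEllipse(cv2.convexHull(c)); print('disc',x+284,y+208,r,e,ray(P,(e[0][0]+284,e[0][1]+208),98),'r mm',e[1][0]/2*2.455)
for uv in((304.4,244.8),): print('handle',ray(P,uv,124),ray(P,uv,140))
m=((im.min(2)>150)*255).astype(np.uint8); m[:200]=0;m[270:]=0;m[:,:195]=0;m[:,335:]=0
c=max(cv2.findContours(m,0,2)[0],key=cv2.contourArea); b=cv2.minAreaRect(c); print(b,[ray(P,q,70)[:2] for q in cv2.boxPoints(b)],ray(P,b[0],70))
print('wrist cap',ray(W,(286,240),100),'gate',ray(W,(295,66),120),'ptr',ray(W,(352,75),88),'clip',ray(W,(344,101),84))
```

```text
[571.87 -14.49 225.97] [-3.14  0.    1.69] [ 0.03 -0.03  0.05  0.02  0.01  0.03]
[252 200 181 181 179 185 246 245 246 191 174 173 172 188 196] [250 251 180 174 175 176 232 245 245 221 177  98  82  77 188 251] [[176 176 183 188 184 180 178]
 [179 178 178 178 177 177 176]
 [179 178 177 177 177 177 176]
 [178 172 169 171 175 177 176]
 [167 145 133 141 158 170 176]
 [142 112  95  98 119 151 171]
 [113  92  83  80  89 122 157]
 [ 97  88  85  81  80 101 143]
 [ 91  89  86  82  79  88 120]
 [ 80  82  83  80  79  87 113]
 [ 80  70  73  73  79  92 115]
 [105  81  72  77  89  98 117]
 [137 112  99 100 106 111 125]
 [152 144 139 139 140 144 154]
 [206 202 192 188 197 205 208]
 [246 244 231 225 238 245 246]
 [251 251 249 248 250 251 251]]
disc 305.1453666687012 231.79393005371094 18.598247528076172 ((21.12061882019043, 23.79863929748535), (36.06151580810547, 36.88170623779297), 134.966064453125) [580.09 -52.64  98.  ] r mm 44.265510654449464
handle [545.39 -49.93 124.  ] [543.89 -49.08 140.  ]
((264.87152099609375, 236.09722900390625), (58.37367248535156, 123.77959442138672), 86.58341979980469) [array([631.75, 210.32]), array([ 657.71, -103.55]), array([ 509.72, -113.49]), array([484.51, 195.2 ])] [570.29  47.24  70.  ]
wrist cap [585.81 -56.53 100.  ] gate [572.32 105.45 120.  ] ptr [627.14 109.8   88.  ] clip [624.63  86.76  84.  ]
```

View pics/c2.png

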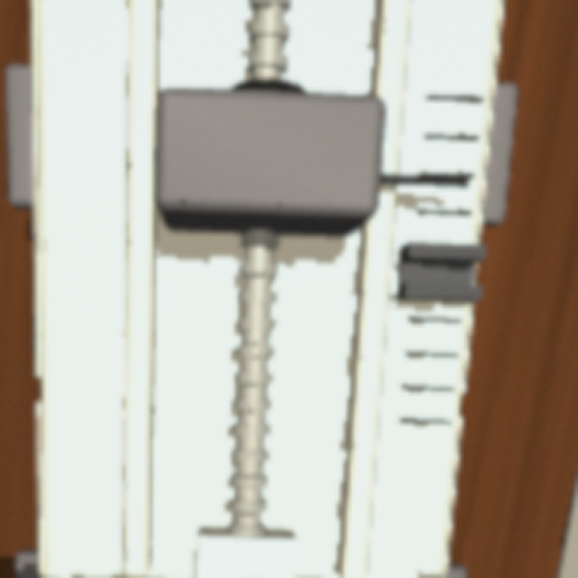

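The crop shows the pointer at crop (425,180) and the clip's prongs at about (440,252) and (440,290), so the gap is on the crank side of the pointer. The top and wrist views differ by about 5 mm in x, so I'll add the side view.

Run:
```python
from h import *
im=cv2.imread('pics/side0.png'); P=pose('side'); T=pose('top')
for n,uv,z in [('cap',(284.5,226),100),('handle top',(267,211),140),('gate top',(259,184),120)]: print(n,ray(P,uv,z))
g=im.max(2); m=((g<70)*255).astype(np.uint8)[205:240,255:280]
n,l,s,c=cv2.connectedComponentsWithStats(m); i=1+np.argmax(s[1:,4]); print(s[i]+[255,205,0,0,0],c[i]+[255,205]); u=c[i]+[255,205]
print('handle axis side @124',ray(P,u,124))
m=((cv2.inRange(g,100,200)>0)*255).astype(np.uint8)[212:245,258:310]
n,l,s,c=cv2.connectedComponentsWithStats(m); i=1+np.argmax(s[1:,4]); print('disc',s[i]+[258,212,0,0,0])
A=np.load('W2.npz'); W=(A['K'],A['A'],A['p'])
def tri(Ps,uvs):
    M=np.zeros((3,3));b=np.zeros(3)
    for (K,A,p),uv in zip(Ps,uvs):
        d=A@np.linalg.solve(K,[*uv,1]); d/=np.linalg.norm(d); Q=np.eye(3)-np.outer(d,d); M+=Q;b+=Q@p
    return np.linalg.solve(M,b)
print('cap T+S',tri([T,P],[(305.5,231.1),(284.5,226)]),'cap W+S',tri([W,P],[(286,240),(284.5,226)]),'W+T',tri([W,T],[(286,240),(305.5,231.1)]))
print('gate T+S',tri([T,P],[(240.2,234.6),(259,184)]),'W+S',tri([W,P],[(294.4,65),(259,184)]))
cv2.imwrite('pics/c3.png',cv2.resize(im[165:285,210:330],None,fx=5,fy=5,interpolation=cv2.INTER_CUBIC))
```

```text
cap [588.42 -51.35 100.  ]
handle top [554.34 -44.58 140.  ]
gate top [570.99  91.41 120.  ]
[269 215   1   1   1] [269. 215.]
handle axis side @124 [560.   -37.13 124.  ]
disc [ 258  212   48   33 1025]
cap T+S [584.48 -53.91 101.98] cap W+S [586.4  -55.45 103.12] W+T [583.03 -53.36 106.84]
gate T+S [571.2  106.1  110.69] W+S [573.3  107.67 109.89]
```

View pics/c3.png

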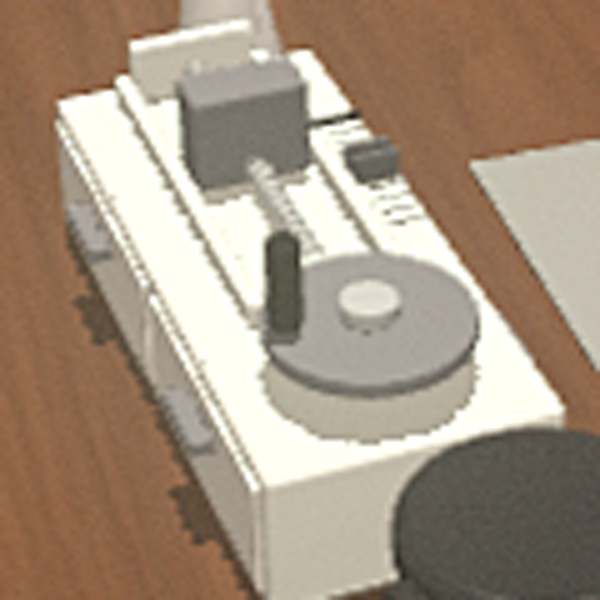

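The side crop shows the handle's axis from (266.6,212.6) down to (267,232.6), the disc centre near (284.4,229.4), and a raised cap.

Run:
```python
from h import *
P=pose('side'); T=pose('top')
A=np.load('W2.npz'); W=(A['K'],A['A'],A['p'])
print('side: handle top',ray(P,(266.6,211.5),140),'mid',ray(P,(266.8,222.4),124),'base',ray(P,(267,232.6),98),'disc',ray(P,(284.4,229.4),98),'cap',ray(P,(284,225),106))
print('wrist cap',ray(W,(286,240),106),'top cap',ray(T,(305.5,230.9),106),'top handle',ray(T,(304.8,243.6),140))
o=get_obs(); print(o['tool_pos'],o['tcp_rot'],o['time'])
```

```text
side: handle top [553.12 -46.05 140.  ] mid [549.18 -60.67 124.  ] base [548.98 -59.88  98.  ] disc [585.68 -59.92  98.  ] cap [586.19 -55.61 106.  ]
wrist cap [585.34 -54.09 106.  ] top cap [581.37 -53.1  106.  ] top handle [546.77 -49.99 140.  ]
[570.93 -13.29 226.01] [-3.14 -0.    1.69] 3.425
```

arm_command([
  [-0.7,-0.55,0],
  [-0.67,-0.52,0.3],
  [0,0,0.8],
  [0,0,0.8],
  [0,0,0.6],
], gripper=[40,40,40,40,40], twist=[0.4,0,0,0,0])

```text
time: 4.05
tool_pos: [546.6, -49.4, 163.7]
tcp_rot: [-3.141, -0.0, 1.655]
contact_force: [0.2, 0.8, -0.1]
grip_width: 39.9
finger_force: 0.0
```

arm_command([
  [0,0,0.7],
  [0,0,0.6],
  [0,0,0.4],
  [0,0,0],
  [0,0,0],
], gripper=[40,40,40,40,40], twist=[0,0,0,0,0])

```text
time: 4.68
tool_pos: [548.1, -49.5, 122.2]
tcp_rot: [3.141, 0.0, 1.655]
contact_force: [0.7, 0.4, 0.6]
grip_width: 40.2
finger_force: 0.0
```

Run:
```python
from h import *
for i in range(4): o=get_obs(); print(o['tool_pos'],o['tcp_rot'],o['contact_force'],o['time']); capture('top')
w=save('side','s2.png')[:,:,::-1]
cv2.imwrite('pics/c4.png',cv2.resize(w[145:275,210:340],None,fx=4.4,fy=4.4,interpolation=cv2.INTER_CUBIC))
```

```text
[548.13 -49.48 122.21] [3.14 0.   1.66] [0.7  0.37 0.58] 4.675
[548.19 -49.49 122.32] [3.14 0.   1.66] [ 0.39 -0.6   0.74] 4.725
[548.19 -49.5  122.33] [3.14 0.   1.66] [-0.26  0.93  0.68] 4.775
[548.14 -49.52 122.27] [3.14 0.   1.66] [-0.41  0.3  -0.09] 4.825
```

View pics/c4.png

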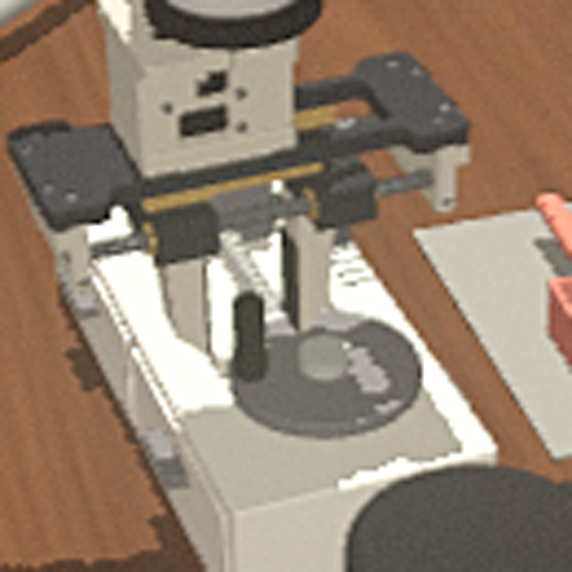

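The side crop shows the handle at (250,335), midway between the fingertips at (205,355) and (312,320), so the fingers straddle it. Go a little lower and close.

arm_command([
  [0,0,0.3],
  [0,0,0],
  [0,0,0],
  [0,0,0],
  [0,0,0],
], gripper=[40,30,22,18,15], twist=[0,0,0,0,0])

```text
time: 5.55
tool_pos: [548.6, -49.5, 114.4]
tcp_rot: [3.14, 0.0, 1.655]
contact_force: [2.0, 1.3, -2.4]
grip_width: 15.8
finger_force: 8.0
```

arm_command([
  [0,0,0],
  [0,0,0],
  [0,0,0],
  [0,0,0],
  [0,0,0],
], gripper=[14,14,14,14,14], twist=[0,0,0,0,0])

```text
time: 6.18
tool_pos: [548.5, -49.5, 114.4]
tcp_rot: [3.14, 0.0, 1.655]
contact_force: [6.0, 0.8, -2.9]
grip_width: 15.3
finger_force: 30.0
```

```bash
cat >> h.py <<'E'
def circ(th,step,n,r=35):
    for i in range(n):
        a=th+step*i; b=a+step
        print(round(np.degrees(b),1),np.round([r*(np.sin(b)-np.sin(a))/25,r*(np.cos(b)-np.cos(a))/25],2).tolist())
E
python3 -c "
from h import *
circ(np.radians(170),-.4,16)"
```

```text
147.1 [0.52, 0.2]
124.2 [0.4, 0.39]
101.2 [0.21, 0.51]
78.3 [-0.0, 0.56]
55.4 [-0.22, 0.51]
32.5 [-0.4, 0.39]
9.6 [-0.52, 0.2]
-13.3 [-0.56, -0.02]
-36.3 [-0.5, -0.23]
-59.2 [-0.37, -0.41]
-82.1 [-0.18, -0.52]
-105.0 [0.03, -0.56]
-127.9 [0.25, -0.5]
-150.9 [0.42, -0.36]
-173.8 [0.53, -0.17]
-196.7 [0.55, 0.05]
```

arm_command([
  [0.52,0.2,0],
  [0.4,0.39,0],
  [0.21,0.51,0],
  [0,0,0],
  [0,0,0],
], gripper=[14,14,14,14,14], twist=[0,0,0,0,0])

```text
time: 6.8
tool_pos: [573.3, -19.0, 114.4]
tcp_rot: [3.14, 0.0, 1.655]
contact_force: [3.0, -1.9, -0.9]
grip_width: 15.2
finger_force: 30.0
```

arm_command([
  [0,0.56,0],
  [-0.22,0.51,0],
  [-0.4,0.39,0],
  [-0.52,0.2,0],
  [-0.56,-0.02,0],
], gripper=[14,14,14,14,14], twist=[0,0,0,0,0])

```text
time: 7.42
tool_pos: [618.3, -56.3, 114.4]
tcp_rot: [3.139, -0.003, 1.656]
contact_force: [3.3, 3.5, 0.5]
grip_width: 15.4
finger_force: 30.0
```

arm_command([
  [-0.5,-0.23,0],
  [-0.37,-0.41,0],
  [-0.18,-0.52,0],
  [0.03,-0.56,0],
  [0.25,-0.5,0],
], gripper=[14,14,14,14,14], twist=[0,0,0,0,0])

```text
time: 8.05
tool_pos: [564.0, -81.9, 114.4]
tcp_rot: [3.139, -0.0, 1.654]
contact_force: [7.8, 2.5, -2.9]
grip_width: 15.5
finger_force: 30.0
```

arm_command([
  [0.42,-0.36,0],
  [0.53,-0.17,0],
  [0.55,0.05,0],
  [0,0,0],
  [0,0,0],
], gripper=[14,14,14,14,14], twist=[0,0,0,0,0])

```text
time: 8.68
tool_pos: [549.3, -44.5, 114.4]
tcp_rot: [3.139, -0.001, 1.655]
contact_force: [5.0, 2.5, -1.3]
grip_width: 15.1
finger_force: 30.0
```

Run:
```python
from h import *
o=get_obs(); print(o['tool_pos'],o['tcp_rot'],o['contact_force'],o['time'])
W=pose('wrist'); w=save('wrist','w3.png')[:,:,::-1]
t=save('top','t3.png')[:,:,::-1]
a=cv2.resize(w[:260,:],(560,260)); b=cv2.resize(t[195:275,195:335],(560,320),interpolation=cv2.INTER_CUBIC)
cv2.imwrite('pics/c5.png',np.vstack([a,b]))
circ(np.radians(163.3),-.4,6)
```

```text
[549.29 -44.51 114.35] [ 3.14 -0.    1.66] [ 5.    2.51 -1.34] 8.675
140.4 [0.49, 0.26]
117.5 [0.35, 0.43]
94.5 [0.15, 0.53]
71.6 [-0.07, 0.55]
48.7 [-0.28, 0.48]
25.8 [-0.44, 0.34]
```

View pics/c5.png

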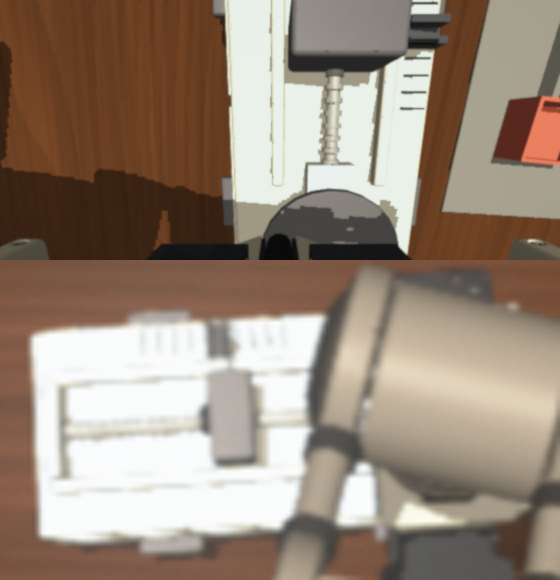

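The wrist half shows the clip's prongs at (430,18) and (430,40), with the gate now alongside. In the top half the gate's centre is at about column 232 and the clip at 218, so the gate is a few mm past. I'll wind on 1.2 rad.

arm_command([
  [0.49,0.26,0],
  [0.35,0.43,0],
  [0.15,0.53,0],
  [0,0,0],
  [0,0,0],
], gripper=[14,14,14,14,14], twist=[0,0,0,0,0])

```text
time: 9.4
tool_pos: [577.0, -18.1, 114.3]
tcp_rot: [3.14, 0.0, 1.655]
contact_force: [3.5, -2.8, 0.3]
grip_width: 15.1
finger_force: 30.0
```

Run:
```python
from h import *
o=get_obs(); print(o['tool_pos'],o['tcp_rot'],o['contact_force'],o['time'])
W=pose('wrist'); np.savez('W4.npz',K=W[0],A=W[1],p=W[2]); w=save('wrist','w4.png')[:,:,::-1]
cv2.imwrite('pics/c6.png',cv2.resize(w[0:150,270:470],None,fx=4,fy=4,interpolation=cv2.INTER_CUBIC))
```

```text
[577.04 -18.1  114.33] [3.14 0.   1.66] [ 3.5  -2.81  0.3 ] 9.4
```

View pics/c6.png

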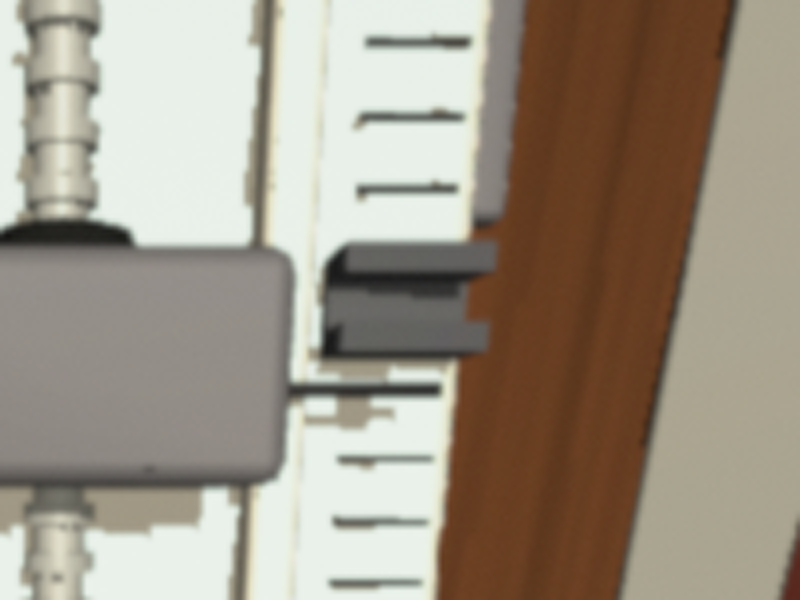

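The crop shows the pointer at crop row 389 and the prong tops at rows 258 and 337. The pointer is about a centimetre past the clip on the crank side.

Run:
```python
from h import *
A=np.load('W4.npz'); W=(A['K'],A['A'],A['p'])
w=cv2.imread('pics/w4.png').max(2)
f=np.array([-.0825,.9966,0])
print(A['p'])
y=lambda u,v,z: f@ray(W,(270+u/4,v/4),z)
for z in (78,84,88,92,94):
    print(z,'edges',[round(y(410,v,z),1) for v in (243,274,323,355)],'mid',round((y(410,258.5,z)+y(410,338.5,z))/2,2), 'x width',round(ray(W,(270+488/4,337/4),z)[0]-ray(W,(270+338/4,337/4),z)[0],1))
print('ptr88',y(390,389,88),'ticks z70',[round(y(400,v,70),1) for v in (42,117,188,459,521,582)])
print(w[55:105,372])
circ(np.radians(94.5),.4,6)
```

```text
[571.17  55.27 271.95]
78 edges [np.float64(44.5), np.float64(40.2), np.float64(33.3), np.float64(28.7)] mid 36.75 x width 23.1
84 edges [np.float64(43.4), np.float64(39.2), np.float64(32.5), np.float64(28.1)] mid 35.86 x width 22.3
88 edges [np.float64(42.6), np.float64(38.6), np.float64(32.0), np.float64(27.7)] mid 35.27 x width 21.9
92 edges [np.float64(41.9), np.float64(37.9), np.float64(31.5), np.float64(27.2)] mid 34.68 x width 21.4
94 edges [np.float64(41.5), np.float64(37.6), np.float64(31.2), np.float64(27.0)] mid 34.38 x width 21.2
ptr88 22.96897998700806 ticks z70 [np.float64(73.7), np.float64(63.6), np.float64(53.8), np.float64(13.6), np.float64(3.7), np.float64(-6.3)]
[240 240 240 238 222 169 115  99  99  99  99  95  79  46  31  38  46  55
  70  91 101 104 104 104 103 100  99  99  98  98  97  94  78  54  77 124
 162 205 233 227 174  95  51  90 177 233 240 241 241 241]
117.4 [-0.15, -0.53]
140.3 [-0.35, -0.43]
163.3 [-0.49, -0.26]
186.2 [-0.55, -0.05]
209.1 [-0.53, 0.17]
232.0 [-0.42, 0.36]
```

Run:
```python
from h import *
circ(np.radians(94.5),.41,9)
```

```text
118.0 [-0.16, -0.55]
141.5 [-0.36, -0.44]
165.0 [-0.51, -0.26]
188.5 [-0.57, -0.03]
212.0 [-0.53, 0.2]
235.4 [-0.41, 0.39]
258.9 [-0.22, 0.53]
282.4 [0.01, 0.57]
305.9 [0.23, 0.52]
```

arm_command([
  [-0.16,-0.55,0],
  [-0.36,-0.44,0],
  [-0.51,-0.26,0],
  [-0.57,-0.03,0],
  [-0.53,0.2,0],
], gripper=[14,14,14,14,14], twist=[0,0,0,0,0])

```text
time: 10.07
tool_pos: [553.8, -71.7, 114.3]
tcp_rot: [-3.141, -0.004, 1.655]
contact_force: [4.2, 8.6, 0.7]
grip_width: 15.0
finger_force: 30.0
```

arm_command([
  [-0.41,0.39,0],
  [-0.22,0.53,0],
  [0.01,0.57,0],
  [0,0,0],
  [0,0,0],
], gripper=[14,14,14,14,14], twist=[0,0,0,0,0])

```text
time: 10.7
tool_pos: [593.1, -86.1, 114.4]
tcp_rot: [3.14, 0.001, 1.655]
contact_force: [4.1, -3.5, 0.1]
grip_width: 15.2
finger_force: 30.0
```

Run:
```python
from h import *
o=get_obs(); print(o['tool_pos'],o['tcp_rot'],o['contact_force'],o['time'])
f=np.array([-.0825,.9966,0]); P=pose('top')
def gatec(t):
    m=cv2.inRange(t[222:252,205:262].max(2),110,185); n,l,s,c=cv2.connectedComponentsWithStats(m); i=1+np.argmax(s[1:,4]); return c[i]+[205,222],s[i]
for n in ('top0.png','t3.png'):
    u,s=gatec(cv2.imread('pics/'+n)); print(n,u,s[2:],f@ray(P,u,118))
u,s=gatec(save('top','t5.png')); print('now',u,s[2:],f@ray(P,u,118))
```

```text
[593.11 -86.1  114.39] [3.14 0.   1.66] [ 4.09 -3.46  0.08] 10.7
top0.png [240.69 234.79] [ 17  26 307] 57.67356736704519
t3.png [253.56 234.39] [ 16  25 243] 26.43067245243415
now [251.64 234.41] [ 17  25 268] 31.082514285456124
```

arm_command([
  [0.23,0.52,0],
  [0,0,0],
  [0,0,0],
  [0,0,0],
  [0,0,0],
], gripper=[14,14,14,36,40], twist=[0,0,0,0,0])

```text
time: 11.38
tool_pos: [604.2, -78.2, 113.7]
tcp_rot: [-3.14, -0.001, 1.656]
contact_force: [-1.0, -0.1, 0.2]
grip_width: 30.8
finger_force: 0.0
```

arm_command([
  [0,0,-0.8],
  [0,0,-1],
  [0.8,0,-0.6],
  [1,-0.4,0],
  [1,-0.4,0],
], gripper=[40,40,20,0,0], twist=[0,0,0,0,0])

```text
time: 12.0
tool_pos: [578.3, -8.7, 174.0]
tcp_rot: [-3.141, -0.001, 1.656]
contact_force: [0.5, -0.2, -0.0]
grip_width: 14.8
finger_force: 0.0
```

arm_command([
  [0.8,0,0],
  [0.4,0,0],
  [0,0,0],
  [0,0,0],
  [0,0,0],
], gripper=[0,0,0,0,0], twist=[0,0,0,0,0])

```text
time: 12.62
tool_pos: [577.0, 18.3, 174.1]
tcp_rot: [-3.142, 0.0, 1.654]
contact_force: [0.3, -0.7, 0.2]
grip_width: 0.2
finger_force: 0.0
```

Run:
```python
from h import *
o=get_obs(); print(o['tool_pos'],o['tcp_rot'],o['contact_force'],o['time'],o['dq'])
W=pose('wrist'); np.savez('W6.npz',K=W[0],A=W[1],p=W[2]); w=save('wrist','w6.png')[:,:,::-1]
q=proj(W,[622,88,84]).round().astype(int); print(q,proj(W,[568,100,98]))
x0=max(0,min(q[0]-140,360)); y0=max(0,min(q[1]-75,270)); print(x0,y0)
cv2.imwrite('pics/c7.png',cv2.resize(w[y0:y0+150,x0:x0+200],None,fx=4,fy=4,interpolation=cv2.INTER_CUBIC))
```

```text
[577.04  18.31 174.1 ] [-3.14  0.    1.65] [ 0.27 -0.75  0.22] 12.625 [ 0. -0.  0. -0.  0. -0.]
[339 133] [274.44 111.66]
199 58
```

View pics/c7.png

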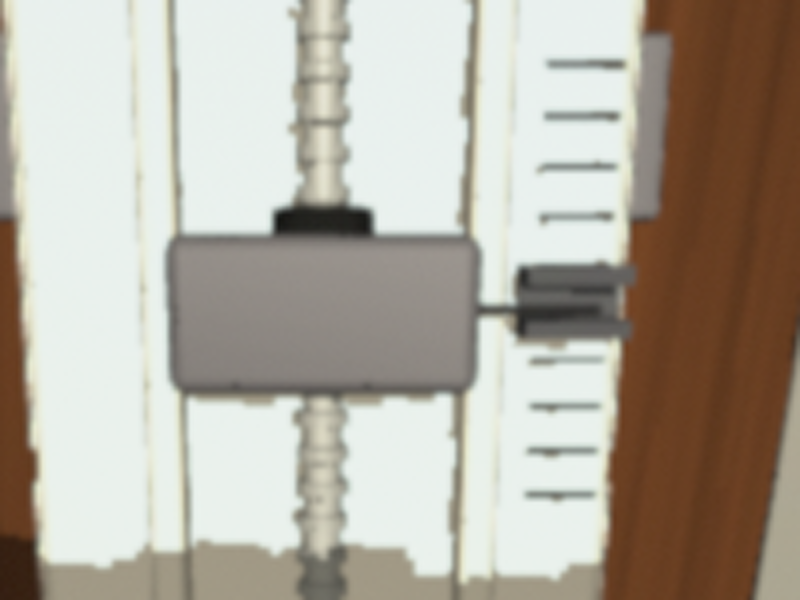

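The crop shows the pointer at crop row 310 and the prong tops at about rows 275 and 327 (middle 301). It is in the gap but a bit towards the crank side, so I'll measure exactly.

Run:
```python
from h import *
A=np.load('W6.npz'); W=(A['K'],A['A'],A['p']); print(W[2])
w=cv2.imread('pics/w6.png').max(2)
f=np.array([-.0825,.9966,0]); y=lambda u,v,z:f@ray(W,(u,v),z)
for u in (320,322,324): 
    c=w[128:142,u].astype(float); k=np.clip(225-c,0,None); v=(k*np.arange(128,142)).sum()/k.sum(); print('ptr',u,v,y(u,v,88))
for u in (333,338,343,348,352,355): print(u,w[118:146,u])
```

```text
[571.41  91.67 331.72]
ptr 320 135.13296398891967 35.12984013255561
ptr 322 135.19476744186048 35.08428879582388
ptr 324 135.20151133501258 35.082127399690386
333 [241 241 241 241 237 211 136 101  99  98  92  82  82  97 101  93  73  55
  49  53  73  94  98 104 123 158 204 233]
338 [241 241 241 241 236 208 131  98  99  98  93  81  80  97 102  92  72  54
  49  56  75  94  98 103 123 148 168 200]
343 [241 241 241 240 236 208 132  99  99  98  92  78  63  79  95  91  72  55
  58  69  83  95  98 104 135 198 235 239]
348 [241 241 241 238 222 165 108  96  98  99  92  78  63  77  96  94  77  66
  67  74  84  95  98 104 135 197 234 239]
352 [239 239 238 238 234 216 158 113 101  99  96  89  84  93 106 110 109 107
 101  91  86  95  98 111 152 201 224 229]
355 [197 186 183 180 170 147 123 105  99 100 102 113 123 127 131 131 129 129
 127 116  98  97 100 100 104 108 112 114]
```

Run:
```python
from h import *
A=np.load('W6.npz'); W=(A['K'],A['A'],A['p'])
f=np.array([-.0825,.9966,0]); y=lambda u,v,z:f@ray(W,(u,v),z)
for z in(84,88): print(z,[(round(y(u,a,z),2),round(y(u,b,z),2),round((y(u,a,z)+y(u,b,z))/2,2)) for u,a,b in((338,123.5,142.9),(343,123.5,142.5),(348,123.0,142.5))])
print(y(343,135.3,88))
for s in (.2,.3,.4): circ(np.radians(305.9),s,1)
```

```text
84 [(np.float64(44.23), np.float64(28.74), np.float64(36.49)), (np.float64(44.24), np.float64(29.08), np.float64(36.66)), (np.float64(44.64), np.float64(29.09), np.float64(36.86))]
88 [(np.float64(44.23), np.float64(28.99), np.float64(36.61)), (np.float64(44.24), np.float64(29.32), np.float64(36.78)), (np.float64(44.63), np.float64(29.33), np.float64(36.98))]
35.03445831823578
317.4 [0.19, 0.21]
323.1 [0.29, 0.3]
328.8 [0.41, 0.38]
```

The pointer is inside the gap but 1.6 mm to the crank side. I'll re-grip the handle and turn it 0.32 rad further counter-clockwise.

arm_command([
  [-1,0.2,0],
  [-1,0.2,0],
  [-1,0.2,0],
  [-0.94,0.16,0],
  [0,0,0],
], gripper=[40,40,40,40,40], twist=[0,0,0,0,0])

```text
time: 13.3
tool_pos: [604.3, -79.5, 174.0]
tcp_rot: [-3.142, 0.0, 1.653]
contact_force: [-0.3, 0.6, -0.5]
grip_width: 39.8
finger_force: 0.0
```

arm_command([
  [0,0,0.8],
  [0,0,0.8],
  [0,0,0.8],
  [0,0,0],
  [0,0,0],
], gripper=[40,40,40,40,40], twist=[0,0,0,0,0])

```text
time: 13.92
tool_pos: [604.5, -77.2, 115.0]
tcp_rot: [3.141, 0.0, 1.656]
contact_force: [0.6, 0.6, 0.5]
grip_width: 40.1
finger_force: 0.0
```

arm_command([
  [0,0,0],
  [0,0,0],
  [0,0,0],
  [0,0,0],
  [0,0,0],
], gripper=[30,22,18,15,14], twist=[0,0,0,0,0])

```text
time: 14.55
tool_pos: [605.1, -77.7, 114.6]
tcp_rot: [3.139, 0.001, 1.655]
contact_force: [4.3, -0.8, -0.4]
grip_width: 15.2
finger_force: 30.0
```

arm_command([
  [0.15,0.18,0],
  [0.16,0.15,0],
  [0,0,0],
  [0,0,0],
  [0,0,0],
], gripper=[14,14,14,14,36], twist=[0,0,0,0,0])

```text
time: 15.18
tool_pos: [611.1, -69.0, 114.1]
tcp_rot: [-3.14, -0.001, 1.655]
contact_force: [0.4, -0.1, -0.0]
grip_width: 21.1
finger_force: 0.0
```

arm_command([
  [0,0,0],
  [0,0,-0.8],
  [0,0,-1],
  [0.7,0,-0.6],
  [1,-0.5,0],
], gripper=[40,40,40,20,0], twist=[0,0,0,0,0])

```text
time: 15.8
tool_pos: [596.1, -26.7, 175.2]
tcp_rot: [3.14, -0.0, 1.655]
contact_force: [-0.5, 0.3, -0.6]
grip_width: 24.2
finger_force: 0.0
```

arm_command([
  [1,-0.5,0],
  [0.8,-0.2,0],
  [0.2,0,0],
  [0,0,0],
  [0,0,0],
], gripper=[0,0,0,0,0], twist=[0,0,0,0,0])

```text
time: 16.42
tool_pos: [574.3, 19.9, 174.0]
tcp_rot: [3.142, 0.0, 1.655]
contact_force: [0.1, -0.0, -1.1]
grip_width: 0.6
finger_force: 0.0
```

Run:
```python
from h import *
o=get_obs(); print(o['tool_pos'],o['tcp_rot'],o['contact_force'],o['time'],o['dq'],o['grip_width'])
W=pose('wrist'); np.savez('W7.npz',K=W[0],A=W[1],p=W[2]); w=save('wrist','w7.png').max(2)
f=np.array([-.0825,.9966,0]); F=lambda u,v,z:ray(W,(u,v),z)
# predicted pixels of things measured before
fx=np.array([.9966,.0825,0]); 
c=fx*F(0,0,84)[0]
A=np.load('W6.npz'); W6=(A['K'],A['A'],A['p'])
q=proj(W,ray(W6,(343,133),84)); g=proj(W,ray(W6,(322,135.2),88)); print('clip px',q,'ptr px old',g)
for du in(-1,1,3):
    u=int(round(g[0]))+du; a=int(g[1])-10; col=w[a:a+16,u].astype(float); k=np.clip(225-col,0,None); v=(k*np.arange(a,a+16)).sum()/k.sum(); print('ptr',u,v,f@F(u,v,88),col.min())
for du in(-5,0,5):
    u=int(round(q[0]))+du; a=int(q[1])-16; col=w[a:a+32,u].astype(float); i=np.flatnonzero(col<170); t=a+i[0]-(170-col[i[0]])/(col[i[0]-1]-col[i[0]]); j=i[-1]
    b=a+j+(170-col[j])/(col[j+1]-col[j]) if j<31 else np.nan
    print('clip',u,t,b,[(round(f@F(u,t,z),2),round(f@F(u,b,z),2),round((f@F(u,t,z)+f@F(u,b,z))/2,2)) for z in(84,88)])
cv2.imwrite('pics/c8.png',cv2.resize(cv2.imread('pics/w7.png')[60:210,199:399],None,fx=4,fy=4,interpolation=cv2.INTER_CUBIC))
```

```text
[574.33  19.9  174.05] [3.14 0.   1.65] [ 0.08 -0.04 -1.14] 16.425 [-0. -0.  0.  0.  0.  0.] 0.6456699515443992
clip px [346.02 135.28] ptr px old [325.11 137.5 ]
ptr 324 135.65319865319864 36.53767312067986 101.0
ptr 326 135.6516129032258 36.54261531311508 99.0
ptr 328 135.9284332688588 36.3279571943199 83.0
clip 341 125.56164383561644 nan [(np.float64(44.43), np.float64(nan), np.float64(nan)), (np.float64(44.46), np.float64(nan), np.float64(nan))]
clip 346 125.55405405405405 nan [(np.float64(44.44), np.float64(nan), np.float64(nan)), (np.float64(44.47), np.float64(nan), np.float64(nan))]
clip 351 124.96363636363637 144.83333333333334 [(np.float64(44.92), np.float64(29.01), np.float64(36.97)), (np.float64(44.94), np.float64(29.29), np.float64(37.11))]
```

View pics/c8.png

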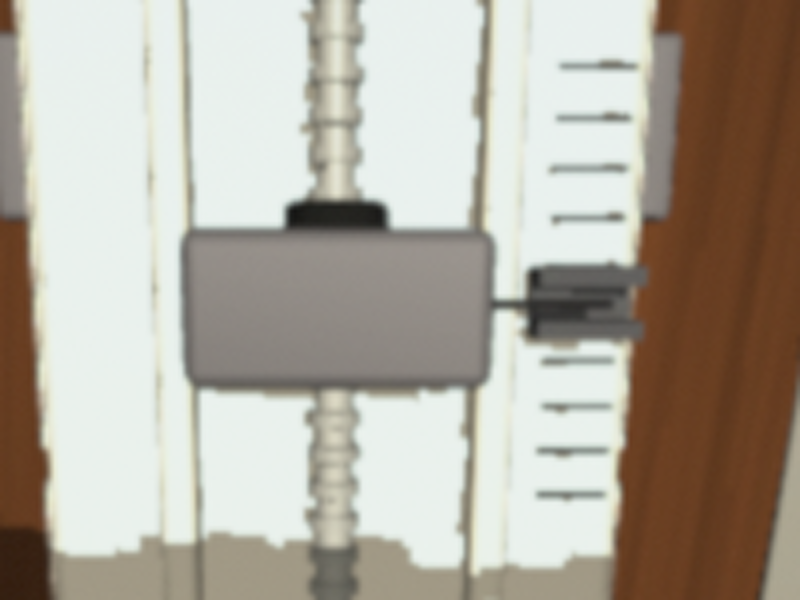

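The pointer is now at crop row 302, and the prongs at 276 and 328 give a middle of 302, so it is centred. The bumper's end is at crop (336,203).

Run:
```python
from h import *
A=np.load('W7.npz'); W=(A['K'],A['A'],A['p'])
f=np.array([-.0825,.9966,0]); fx=np.array([.9966,.0825,0])
for z in(98,103,108): X=ray(W,(199+336/4,60+203/4),z); print(z,f@X,fx@X)
for v in (229,385):
    X=ray(W,(199+338/4,60+v/4),120); print('gate edge',f@X,fx@X)
X=get_obs()['tool_pos']; print('tcp',f@X,fx@X)
```

```text
98 55.27095764079167 578.2255504891185
103 55.0735004660939 578.1442952121075
108 54.87604329139614 578.0630399350965
gate edge 50.12020743955172 578.2429934601503
gate edge 23.344402355213592 578.4349242540858
tcp -27.62087504829996 573.9489465231387
```

arm_command([
  [0.9,0.17,0],
  [1,0,0],
  [1,0,0],
  [0.9,0,0],
  [0.5,0,0],
], gripper=[0,0,0,0,0], twist=[0,0,0,0,0])

```text
time: 17.1
tool_pos: [569.2, 128.4, 174.1]
tcp_rot: [-3.142, -0.0, 1.655]
contact_force: [0.5, -0.2, -0.0]
grip_width: 0.4
finger_force: 0.0
```

arm_command([
  [0,0,0.7],
  [0,0,1],
  [0,0,0.9],
  [0,0,0.6],
  [0,0,0.16],
], gripper=[0,0,0,0,0], twist=[0,0,0,0,0])

```text
time: 17.73
tool_pos: [568.9, 127.6, 89.4]
tcp_rot: [-3.14, 0.0, 1.655]
contact_force: [0.6, 0.7, 1.0]
grip_width: -0.1
finger_force: 0.0
```

arm_command([
  [-0.1,0,0],
  [-0.1,0,0],
  [0,0,0],
  [0,0,0],
  [0,0,0],
], gripper=[0,0,0,0,0], twist=[0,0,0,0,0])

```text
time: 18.35
tool_pos: [569.6, 123.1, 90.4]
tcp_rot: [3.141, -0.0, 1.656]
contact_force: [0.1, -0.6, -0.7]
grip_width: 0.5
finger_force: 0.0
```

Run:
```python
from h import *
f=np.array([-.0825,.9966,0]); fx=np.array([.9966,.0825,0]); o=get_obs(); X=o['tool_pos']; print('tcp',X,f@X,fx@X,f@o['contact_force'],o['contact_force'])
W=pose('wrist')
w=save('wrist','w9.png')
```

```text
tcp [569.57 123.11  90.38] 75.70079675505568 577.7869184485481 -0.6573380670783084 [ 0.14 -0.65 -0.69]
```

arm_command([
  [-0.06,0,0],
  [-0.06,0,0],
  [-0.06,0,0],
  [-0.04,0,0],
  [0,0,0],
], gripper=[0,0,0,0,0], twist=[0,0,0,0,0])

```text
time: 19.02
tool_pos: [570.0, 117.5, 90.2]
tcp_rot: [3.142, -0.0, 1.655]
contact_force: [-0.2, -0.6, 0.0]
grip_width: 0.7
finger_force: 0.0
```

arm_command([
  [-0.02,0,0],
  [-0.02,0,0],
  [-0.02,0,0],
  [-0.02,0,0],
  [0,0,0],
], gripper=[0,0,0,0,0], twist=[0,0,0,0,0])

```text
time: 19.65
tool_pos: [570.2, 115.5, 90.2]
tcp_rot: [3.142, -0.0, 1.655]
contact_force: [-0.1, -0.3, -0.3]
grip_width: 0.2
finger_force: 0.0
```

arm_command([
  [-0.02,0,0],
  [-0.02,0,0],
  [-0.02,0,0],
  [0,0,0],
  [0,0,0],
], gripper=[0,0,0,0,0], twist=[0,0,0,0,0])

```text
time: 20.27
tool_pos: [570.3, 114.2, 90.2]
tcp_rot: [3.142, -0.0, 1.655]
contact_force: [0.1, 0.6, -0.1]
grip_width: 0.4
finger_force: 0.6
```

arm_command([
  [-0.02,0,0],
  [-0.02,0,0],
  [0,0,0],
  [0,0,0],
  [0,0,0],
], gripper=[0,0,0,0,0], twist=[0,0,0,0,0])

```text
time: 20.9
tool_pos: [570.3, 114.1, 90.3]
tcp_rot: [3.141, -0.002, 1.656]
contact_force: [-0.2, 7.0, 0.7]
grip_width: 0.2
finger_force: 3.0
```

Contact at 7 N. One small step more, then hold.

arm_command([
  [-0.006,0,0],
  [0,0,0],
  [0,0,0],
  [0,0,0],
  [0,0,0],
], gripper=[0,0,0,0,0], twist=[0,0,0,0,0])

```text
time: 21.52
tool_pos: [570.3, 114.1, 90.3]
tcp_rot: [3.141, -0.002, 1.656]
contact_force: [-0.8, 6.3, -0.1]
grip_width: 0.2
finger_force: 3.3
```

Run:
```python
from h import *
for i in range(3):
    o=get_obs(); print(o['contact_force'],o['tool_pos']); capture('top')
```

```text
[-0.8   6.33 -0.06] [570.3  114.1   90.27]
[-0.78  7.59  0.06] [570.28 114.1   90.26]
[-0.88  6.05 -0.4 ] [570.28 114.08  90.28]
```

arm_command([
  [-0.008,0,0],
  [0,0,0],
  [0,0,0],
  [0,0,0],
  [0,0,0],
], gripper=[0,0,0,0,0], twist=[0,0,0,0,0])

```text
time: 22.3
tool_pos: [570.3, 114.1, 90.3]
tcp_rot: [3.141, -0.002, 1.655]
contact_force: [-1.3, 7.5, -0.0]
grip_width: 0.7
finger_force: 3.6
```

Run:
```python
from h import *
for i in range(3):
    o=get_obs(); print(o['contact_force'],o['tool_pos']); capture('top')
```

```text
[-1.33  7.5  -0.01] [570.28 114.06  90.28]
[-0.03  7.34  0.02] [570.32 114.06  90.29]
[-1.06  7.15 -0.05] [570.28 114.06  90.27]
```

Held at about 7.4 N for over half a second. Now back off, lift and check.

arm_command([
  [0.2,0,0],
  [0.4,0,0],
  [0,0,-0.6],
  [0,0,-1],
  [0,0,-1],
], gripper=[0,0,0,0,0], twist=[0,0,0,0,0])

```text
time: 23.08
tool_pos: [569.3, 127.5, 157.0]
tcp_rot: [3.141, 0.0, 1.656]
contact_force: [0.6, -0.4, 0.2]
grip_width: 0.8
finger_force: 0.0
```

arm_command([
  [-0.8,0,-0.7],
  [-1,0,0],
  [-1,0,0],
  [-1,0,0],
  [-0.5,0,0],
], gripper=[0,0,0,0,0], twist=[0,0,0,0,0])

```text
time: 23.7
tool_pos: [578.2, 18.2, 173.1]
tcp_rot: [3.141, 0.0, 1.654]
contact_force: [-0.9, -0.1, -0.3]
grip_width: 0.6
finger_force: 0.0
```

arm_command([
  [0,0,0],
  [0,0,0],
  [0,0,0],
  [0,0,0],
  [0,0,0],
], gripper=[0,0,0,0,0], twist=[0,0,0,0,0])

```text
time: 24.32
tool_pos: [578.2, 20.9, 172.7]
tcp_rot: [-3.142, -0.0, 1.656]
contact_force: [0.3, -0.2, -0.1]
grip_width: 0.3
finger_force: 0.0
```

Run:
```python
from h import *
o=get_obs(); print(o['tool_pos'],o['time'])
W=pose('wrist'); w=save('wrist','w10.png').max(2)
f=np.array([-.0825,.9966,0]); F=lambda u,v,z:ray(W,(u,v),z)
A=np.load('W7.npz'); W6=(A['K'],A['A'],A['p'])
q=proj(W,ray(W6,(350,135),84)); g=proj(W,ray(W6,(325,135.6),88)); print(q,g)
for du in(-1,0,1):
    u=int(round(g[0]))+du; a=int(g[1])-7; col=w[a:a+15,u].astype(float); k=np.clip(225-col,0,None); v=(k*np.arange(a,a+15)).sum()/k.sum(); print('ptr',u,v,f@F(u,v,88))
u=int(round(q[0])); a=int(q[1])-16; col=w[a:a+34,u]; print(a,col)
i=np.flatnonzero(col<170); i=i[i<30]; t,b=a+i[0]-.5,a+i[-1]+.5; print('mid',(f@F(u,t,84)+f@F(u,b,84))/2,f@F(u,t,84)-f@F(u,b,84))
```

```text
[578.17  20.92 172.68] 24.325
[345.65 136.04] [320.47 136.63]
ptr 319 136.65202702702703 36.558452895419855
ptr 320 136.65084745762712 36.56223263271473
ptr 321 136.65116279069767 36.564838032361614
120 [241 241 241 241 240 232 194 125  99  99  99  96  83  65  73  77  59  61
  81  94  89  82  93  97 100 124 188 233 239 227 183 167 218 237]
mid 36.92451483577231 15.155442653333154
```

Pointer 36.6 and clip middle 36.9 mm: it is within 0.4 mm and did not move under the push. The arm is clear of everything.

```bash
python3 -c "
from plant import *
print(close_job())"
```

```text
the job is handed in; nothing more can be done
None
```

Job handed in: I wound the gate about 12 mm past the clip and back, and by the last measurement the pointer stands about 0.4 mm from the clip's middle; it did not shift under a 7 N push held for over half a second, and the arm is clear (the judge returned no verdict).

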